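Back off the lock ring of a length-stop jig and push its fence home

ROBOT

A 6-joint arm with a two-finger parallel gripper is mounted at the origin on a cart in front of the work surface, level with it; the furniture and walls round the work are solid. World frame = base frame: x ahead of the robot, y to its left, z up, the work surface at z = 0. Lengths are in m, angles in rad, forces in N, time in s.
With the tool pointing down it reaches from about 0.275 to 0.825 m from the base axis. Payload 4.9 kg.
Tool frame: the origin (TCP) lies on the centre line of the jaws, within the pads' length; the fingertips stand 25 mm ahead of it and the grasp point (between the pads) lies 6 mm ahead of it (arm.nose_length is the distance from the TCP to the fingertips, in m); z points along the fingers, y is the line along which they close (so a half turn about z gives the same grasp; the last joint's range is limited). The gripper opens to 85 mm and grips with 20 to 120 N. Pads are 22 mm wide; open, the fingers measure 114 mm over their backs; the gripper's body (76 mm by 85 mm) begins 54 mm behind the grasp point. The pads swing forward as they close: fully open they stand 13 mm farther back than shut.
Start: joints at [0.987, 0.326, -0.193, 1.052, 0, 1.437], TCP at [0.239, 0.495, 0.256] pointing down, gripper open.
Joint ranges: [-2.65, 2.65], [-0.97, 1.79], [-1.3, 1.35], [-1.93, 2.1], [-1.47, 1.37], [-3.14, 3.14]. Speed limits (rad/s): [2.57, 2.57, 3.14, 3.14, 3.14, 3.14].

INTERFACE

Orientations are given as [roll, pitch, yaw] about the fixed x, y, z axes, in that order (R = Rz(yaw) Ry(pitch) Rx(roll)).
In Python, from rig import readout, optics, arm gives the robot as it stands. The module is installed in compiled form; this text tells all that it offers.
- The arm moves only by the tool carry_out, never from a script. Its argument "rows" is a list of rows, each a list of 7 numbers: the opening, from 0 (shut) to 1 (fully open), then the shift along the tool's x, y, z in m, then the turn, a rotation vector about the tool's x, y, z in degrees. A call has exactly 10 rows; each row shifts and turns the commanded pose from where the row before left it, along the tool's axes as they then stand; what a row does not reach is not made up. A row lasts 1/8 s, in which the tool goes at most 62.5 mm and 10.7 degrees, less where a joint would pass 70% of its speed; a pose out of reach is approached as far as the arm can. A call is refused whole if a number of a shift passes 0.0625 or a number of a turn 10.7, either way. A call with a gripper value outside its range is refused whole. The fingers move at their own pace and stop on an object; "squeeze" is the grip in N (left out, the last holds). Time passes only in rows, so rows that do not move let the fingers close, or fill a call up. It gives the time, the measured TCP pose, the force, the opening and the grip force at its end, in the units of the state.
- readout.observe(): the state, without advancing time (a new reading comes with each control period).
- optics.capture(name): name is "scene" or "top" or "wrist"; returns (picture, depth): 480x640x3 uint8, blue, green, red; 480x640 float32, m along the optical axis (not along the pixel's ray), 0 where there is no reading.
- optics.camera_params(name): a dict with "mtx" (3x3 intrinsics, pixels), "R" (3x3) and "t" (3): a world point X has camera coordinates R X + t. Camera axes: x right, y down, z forward; pixel columns grow to the right and rows downward; lengths in m; the calibration is good to about 2 mm. A picture is of the moment at which its call begins: read the wrist's pose just before it. camera_params takes no time and is no camera call; for the wrist camera it gives the pose at the moment of the call.
- arm.close_job(): hands the job in; it is judged then, once.
The state is a dict: "time_s": time; "q": joint angles; "joint_velocities": joint speeds; "joint_torque": joint torques, N m; "ee_pos": TCP position; "eef_rot": TCP orientation; "contact_force": force on the tool from outside, world axes, zero at the start; "ft_torque": the same for the moment, N m; "gripper_width": opening from 0.0 (shut) to 1.0 (fully open); "grip_force": force on a finger pad.
Only numpy, scipy, OpenCV 4.12 (cv2) and the standard library are available. Lean on these libraries where they do the work, as an engineer would, in place of code of your own. Each camera call takes 0.05 s, during which the arm holds its last target. There are 200 camera calls.

TASK

Free the fence of the small length-stop jig and close it: with a fingertip on the knurled rim, roll the dark steel lock ring anticlockwise (seen from above) two full turns in repeated strokes, so that its white dot has come round twice and is again at the pointer. Then push the fence from its outside all the way home against the stop plate, and come clear. Do not grip anything, do not touch the fence's inner face, turn the ring no further than that, and leave the loose tools and parts where they lie.

Things in the scene. Friction and masses are not known exactly. Their poses are not given: they have to be found in the camera images.
- stop_jig: Aluminium and dark steel length-stop jig fixed to the bench; base x -22 to +48 mm, y -55 to +135 mm in its frame, 12 mm high, 24 mm under the ring. Origin on the bench under the lock ring's axis, z up. -x is its open front, where the knurled rim stands free and overhangs the base; the fence stands on the +y side. A fixed stud on the ring's axis reaches z = 59 mm.
- pointer (a point): Tip of the pointer, a dark nib from jig x = +36 to +44 mm, top z = 53 mm, behind the ring. It stands on a wall 6 mm thick, 43 mm outer radius, top z = 46 mm, that shrouds the ring behind and at both sides forward to jig x = -13 mm. Axes as the jig's.
- ring_centre (a point): Centre of the lock ring's knurled rim, on its axis; jig z = 35 mm when tight. Solid dark steel ring, 66 mm across its 24 coarse upright ribs, rim 18 mm high (jig z 26 to 44 when tight), on top a boss 21 mm across rising 6 mm above the rim, and a white dot 8 mm across, 22.5 mm from the axis. Right-hand thread: it rises 3 mm a turn.
- lock_ring (a joint): Lock ring's angle in rad; 0: dot at the pointer, tight. Grows as it is turned anticlockwise from above (loosened: at the open front the rim moves to the jig's -y). Starts within 0.3 of 0; two full turns is 12.57. Stays where it is left; about 1 N along the rim turns it, by rubbing or on the ribs.
- fence (a joint): Travel of the fence in m along the jig's -y: 0 at the start, 35 mm short of the stop plate; 0.035 fully home against it. A pin under the lock ring locks it until the ring is loosened about one and a half turns; then about 2 N moves it, and it stays where it is left.
- fence_face (a point): Centre of the fence's outer face (+y side). The fence is an upright aluminium plate 48 mm wide (jig x -20 to +28 mm), 10 mm thick, jig z 18 to 57 mm, on a flat steel bar that runs under the ring. This face starts at jig y = +105 mm and ends at +70 mm. The -y side is its inner, working face. Axes as the jig's.
- stop_plate (a point): Centre of the stop plate's face towards the fence, at jig y = +60 mm; the plate is 8 mm thick, top at z = 44 mm. Axes as the jig's.
- gauge: Loose flat orange gauge strip, 15 x 50 x 4 mm, a bystander in front of the jig.
- steel_block: Loose small drilled steel block, 38 x 48 x 20 mm, a bystander.
- rinse_bottle: Loose small bottle, 37 mm across, 88 mm high, a bystander behind the jig.
- tweezers: Loose tweezers, 158 mm long, a bystander behind the jig.
- white_cap: Loose white cap, 22 mm across, 12 mm high, a bystander.
- scriber: Loose scriber, 115 mm long, a bystander behind the jig.
- glue_stick: Loose standing glue stick, 28 mm across, 92 mm high, a bystander behind the jig.

How it is judged:
By the outcome, as a careful person would: the job done as asked, in the order asked, and still so for the second after the job is handed in, with the robot touching nothing.
It also fails if it takes over 72 s, if anything falls off the work surface, if the arm or the gripper's body presses on something with over 40 N, if the wrist force passes 120 N, or if a joint passes its speed limit or range.

## Working session

There is one attempt and no reset: what is moved stays moved. The work goes in short steps, Python scripts to look and compute and a tool call to move; the robot and the scene stay as the last step left them, time stands still between calls to the robot, and variables do not carry over. Pictures are saved under pics/ and viewed, at most 10 in all, crops included, and the job is handed in when it is done.

Besides the shell and the picture viewer there is one more tool, called after "Request:" by a JSON object that holds its "op" and its "data", one argument or row to a line. carry_out: Moves the arm, as the interface text tells. Its arguments: {"type":"object","properties":{"rows":{"type":"array"},"squeeze":{"type":"number"}},"required":["rows"]}

```bash
mkdir -p pics; python3 - <<'E'
from rig import readout, optics, arm
import cv2,numpy as np
s=readout.observe();print(s['time_s'],s['ee_pos'],s['eef_rot'],s['gripper_width'],arm.nose_length)
for n in('top','scene'):
    p,d=optics.capture(n);cv2.imwrite(f'pics/{n}0.png',p);np.save(f'{n}d.npy',d)
    c=optics.camera_params(n);np.savez(n+'c.npz',**c);print(n,c['mtx'].tolist(),(-c['R'].T@c['t']).tolist(),c['R'].round(3).tolist())
E
```

```text
0.0 [0.23880806 0.49484544 0.25550543] [-3.13985949e+00 -2.41846817e-04  2.69177804e+00] 0.9986847967032231 0.025
top [[455.7834008422861, 0.0, 316.85914697752605], [0.0, 455.7834008422861, 239.25363741182167], [0.0, 0.0, 1.0]] [0.5624815466507369, -0.04109127735032978, 0.9089933934444968] [[0.021, -1.0, -0.023], [-0.999, -0.02, -0.045], [0.045, 0.024, -0.999]]
scene [[497.97037355570296, 0.0, 317.9265909968275], [0.0, 497.97037355570296, 241.2278903843235], [0.0, 0.0, 1.0]] [0.13073887996305944, 0.24827592766573253, 0.6888996623522343] [[-0.507, -0.862, 0.005], [-0.664, 0.387, -0.64], [0.55, -0.327, -0.769]]
```

View pics/top0.png

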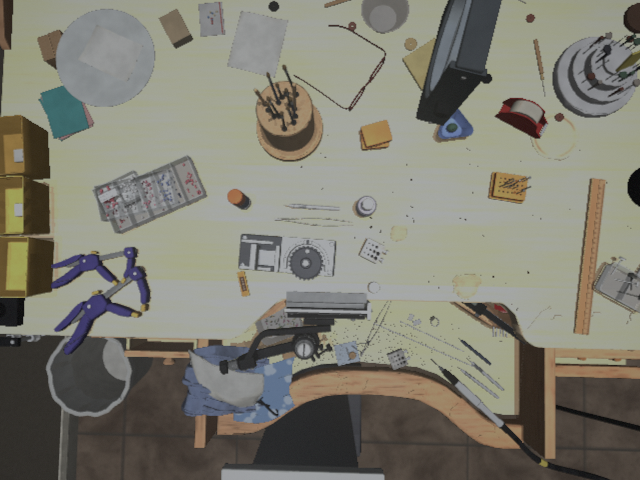

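View pics/scene0.png

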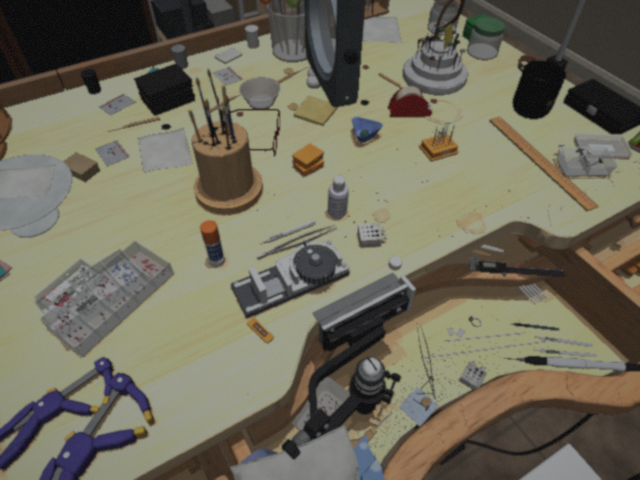

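The top view shows the jig with its ring near (306,260) and the fence to its left near (280,255). A raised dark block stands in front of it at (327,303). Next I'll get positions, heights and a zoom.

```bash
cat > h.py <<'E'
import numpy as np,cv2
def cloud(d,c):
    v,u=np.mgrid[:480,:640];P=np.stack([(u-c['mtx'][0,2])/c['mtx'][0,0]*d,(v-c['mtx'][1,2])/c['mtx'][1,1]*d,d],-1)
    return (P-c['t'])@c['R']
E
python3 - <<'E'
from h import *
d=np.load('topd.npy');c=np.load('topc.npz');P=cloud(d,c)
np.set_printoptions(suppress=True,linewidth=250)
for v in range(228,322,4): print(v,P[v,300,0].round(3),(P[v,232:392:6,2]*1000).round().astype(int))
print(P[260,232:392:6,1].round(3))
# ring rim top points
Z=P[...,2];m=np.zeros(Z.shape,bool);m[235:285,280:335]=1
m&=(Z>.040)&(Z<.0475)
print(m.sum(),P[m].mean(0))
p=cv2.imread('pics/top0.png');q=cv2.resize(p[225:325,225:391],None,fx=4.8,fy=4.8,interpolation=cv2.INTER_CUBIC);cv2.imwrite('pics/crop1.png',q)
E
```

```text
228 0.625 [-1 -4 -1 -3  0 -2 -3 -3 -2  0 -4 -2  2  0  1 -1  3 -2 -1 -1  1 -2 -3  0  2 -3 -4]
232 0.617 [-2  0 -2 -3  1 -1  0 -4  2 -3 -1 -3 -2  0 -4 -1 -3 -3 -1  0  0 -2 -1  0 -1 -2 -1]
236 0.609 [ 0 -4 13 13 13 13 10  8  0  1 -4 -3  0 -1  2  1 -1 -3  0  0 -3 -3 -4 -1  0 -2  0]
240 0.6 [ 1  0 17 18 17 11 12 12 13 21 25 24 24 22 26 22 21  0 -1 -2 -3 -5 -3 22 -4 -4 -2]
244 0.591 [-1 -2 13 13 12  9 12 12 14 24 23 44 24 41 44 21 24 22 -1 -3 -3 -2 20 17 21 -1 -2]
248 0.584 [ 0  1  9 11 49 13 12 12 26 25 46 44 47 45 23 44 23  9  0 -1 -1 -1 19 21 18 20 -4]
252 0.576 [-3  0 11 55 45 19 19 19 22 45 25 48 46 45 45 44 25 11 -2 -3 -4 -1 22 20 19 11  0]
256 0.569 [-1 -5 10 59 40 17 17 23 24 46 46 45 45 46 42 25 25 13 -1 -3 -2 -1 18 18 21 -2 -1]
260 0.561 [ 0 -3 12 55 36 20 20 41 23 41 46 47 59 46 44 45 25 10 -4 -1 -2  0 -2 18 24 16 -2]
264 0.554 [  1 909  13  53  34  18  17  42  21  41  47  49  58  48  46  45  23   0  -1  -2  -2   1  -1  -1  -2  -1  -4]
268 0.546 [  0  11  20  58  31  18  18  41 909  25  45  45  47  45  45  27  24  -2  -2  -2  -2  -3  -2   2  -3  -1  -3]
272 0.538 [-3  8  2 -2  1
[... 1036 characters left out ...]
  2  -20   13 -205 -206 -209]
312 0.459 [   0   -1    0   -2   -2   -1 -133 -133 -204    5    7    5    8    9   11    8   10   10    9   10    6    6    9   10 -210 -208 -208]
316 0.449 [  -4   -2   -3   -4   -2 -133 -140 -207 -192 -204  -13  -10   -8   -6  -12   -8   -9   -8   -5   -8   -8   -7   -8    8 -211 -208 -207]
320 0.419 [  -2    1   -1   -1   -2 -206 -205 -208 -204 -202 -209 -208  -10   -9  -11   -7  -10 -204 -205 -212  -20 -209 -206 -208 -193 -200 -210]
[ 0.15   0.138  0.124  0.104  0.096  0.087  0.075  0.061  0.051  0.038  0.026  0.015  0.003 -0.008 -0.019 -0.031 -0.042 -0.054 -0.066 -0.078 -0.09  -0.102 -0.114 -0.124 -0.135 -0.147 -0.161]
926 [0.56059815 0.00089741 0.04517416]
```

View pics/crop1.png

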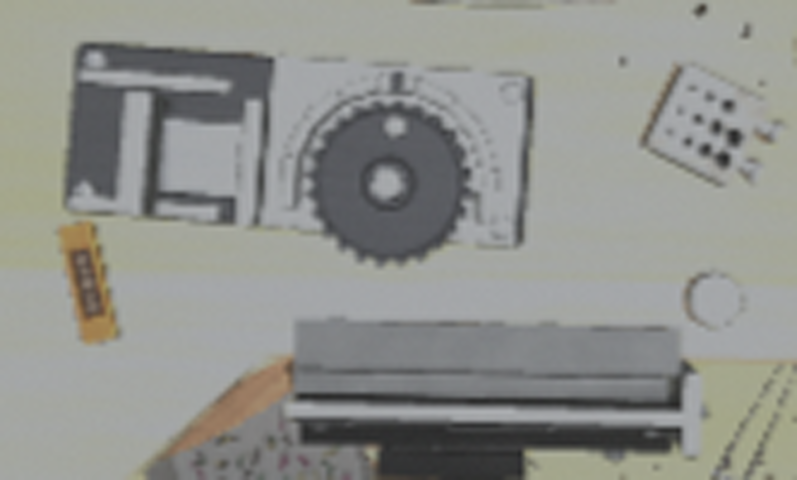

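The crop shows the stud at about (386,183), the dot at (396,126), the pointer nib at (398,82), and the base's front edge from (65,213) to (520,246). The front block is only about 10 mm high.

```bash
cat >> h.py <<'E'
def ray(c,u,v,z):
    r=np.linalg.inv(c['mtx'])@[u,v,1]; w=c['R'].T@r; o=-c['R'].T@c['t']; return o+w*(z-o[2])/w[2]
E
python3 - <<'E'
from h import *
c=dict(np.load('topc.npz'))
f=lambda x,y,z:ray(c,x/4.8+225-.4,y/4.8+225-.4,z).round(4)
S=f(386,183,.059);D=f(396,126,.044);N=f(397,82,.053)
print(S,D,N)
a,b=f(65,213,.012),f(520,246,.012);print(a,b,np.degrees(np.arctan2(-(a-b)[0],(a-b)[1])))
a,b=f(80,43,.012),f(531,75,.012);print(a,b,np.degrees(np.arctan2(-(a-b)[0],(a-b)[1])))
p=cv2.imread('pics/top0.png').astype(int)
d=np.load('topd.npy');P=cloud(d,c);Z=P[...,2]
m=np.zeros(Z.shape,bool);m[240:285,285:330]=1
m&=(Z>.040)&(Z<.052)&(p.max(2)<130)
pts=P[m][:,:2].astype(np.float32);print(len(pts),cv2.minEnclosingCircle(pts))
E
```

```text
[0.5563 0.0006 0.059 ] [ 0.5788 -0.0021  0.044 ] [ 0.5959 -0.0025  0.053 ]
[0.5409 0.1347 0.012 ] [ 0.5314 -0.0525  0.012 ] -2.9051461753268244
[0.6109 0.1304 0.012 ] [ 0.6014 -0.0556  0.012 ] -2.9238566351945585
828 ((0.5593035817146301, -0.0001446697860956192), 0.038444142788648605)
```

Request:
{"op": "carry_out", "data": {
  "rows": [
    [0,0.04,0.0,0,0,0,10],
    [0,0.0,-0.06,0,0,0,10],
    [0,0.0,-0.06,0,0,0,2],
    [0,0,-0.06,0,0,0,0],
    [0,0,-0.06,0,0,0,0],
    [0,0,0,0,0,0,0],
    [0,0,0,0,0,0,0],
    [0,0,0,0,0,0,0],
    [0,0,0,0,0,0,0],
    [0,0,0,0,0,0,0]
  ],
  "squeeze": 20
}}

```text
time_s: 1.35
ee_pos: [0.0366, 0.3418, 0.2561]
eef_rot: [-3.141, 0.0, 2.307]
contact_force: [0.7, 0.6, 0.1]
gripper_width: -0.004
grip_force: 0.0
```

Request:
{"op": "carry_out", "data": {
  "rows": [
    [0,-0.054,0.0122,0,0,0,0],
    [0,-0.054,0.0122,0,0,0,0],
    [0,-0.054,0.0122,0,0,0,0],
    [0,-0.054,0.0122,0,0,0,0],
    [0,-0.054,0.0122,0,0,0,0],
    [0,-0.054,0.0122,0,0,0,0],
    [0,-0.054,0.0122,0,0,0,0],
    [0,-0.054,0.0122,0,0,0,0],
    [0,-0.054,0.0122,0.03,0,0,0],
    [0,-0.054,0.0122,0.03,0,0,0]
  ]
}}

```text
time_s: 2.6
ee_pos: [0.4908, 0.0225, 0.196]
eef_rot: [3.141, 0.001, 2.307]
contact_force: [0.9, 0.1, 1.1]
gripper_width: 0.003
grip_force: 0.0
```

Request:
{"op": "carry_out", "data": {
  "rows": [
    [0,0,0,0.05,0,0,0],
    [0,0,0,0.05,0,0,0],
    [0,0,0,0.041,0,0,0],
    [0,0,0,0,0,0,0],
    [0,0,0,0,0,0,0],
    [0,0,0,0,0,0,0],
    [0,0,0,0,0,0,0],
    [0,0,0,0,0,0,0],
    [0,0,0,0,0,0,0],
    [0,0,0,0,0,0,0]
  ]
}}

```text
time_s: 3.85
ee_pos: [0.4888, 0.0241, 0.0558]
eef_rot: [3.142, 0.0, 2.308]
contact_force: [-0.2, -0.6, -0.6]
gripper_width: 0.001
grip_force: 0.0
```

```bash
cat >> h.py <<'E'
O=np.array([.5562,.0004]);a=np.radians(-2.9);J=np.array([[np.cos(a),-np.sin(a)],[np.sin(a),np.cos(a)]])
def jig(p): return (J.T@(np.asarray(p)[:2]-O)*1000).round(1)
E
python3 - <<'E'
from h import *
from rig import readout,optics
s=readout.observe();print(jig(s['ee_pos']),s['ee_pos'],np.degrees(s['eef_rot']),s['time_s'])
w,_=optics.capture('wrist');t,_=optics.capture('top')
c=cv2.resize(t[225:325,240:373],None,fx=4.8,fy=4.8,interpolation=cv2.INTER_CUBIC)
c=cv2.resize(c,(480,360));w=cv2.resize(w,(480,360))
cv2.imwrite('pics/a.png',np.vstack([c,w])[:, :])
o=np.hstack([cv2.resize(c,(400,300)),cv2.resize(w,(400,300))]);cv2.imwrite('pics/b.png',o)
E
```

```text
[-68.5  20.3] [0.48879059 0.02414475 0.05580436] [1.79996847e+02 5.04325622e-03 1.32231301e+02] 3.85
```

View pics/b.png

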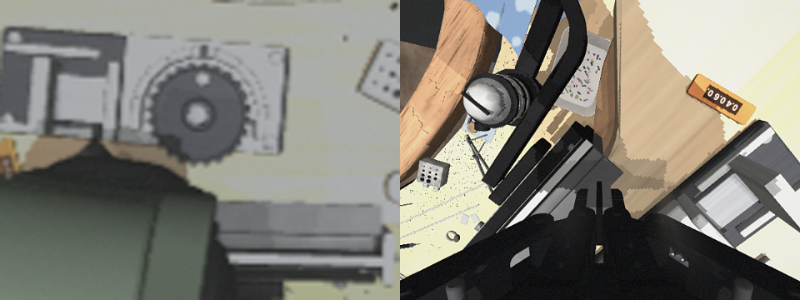

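Request:
{"op": "carry_out", "data": {
  "rows": [
    [0,-0.009,-0.002,0,0,0,0],
    [0,-0.009,-0.002,0,0,0,0],
    [0,-0.008,-0.0022,0,0,0,0],
    [0,0,0,0,0,0,0],
    [0,-0.001,0.001,0,0,0,0],
    [0,-0.001,0.001,0,0,0,0],
    [0,-0.001,0.001,0,0,0,0],
    [0,0,0,0,0,0,0],
    [0,0,0,0,0,0,0],
    [0,0,0,0,0,0,0]
  ]
}}

```text
time_s: 5.2
ee_pos: [0.5058, 0.0006, 0.0557]
eef_rot: [-3.142, -0.0, 2.308]
contact_force: [-0.0, 0.1, 0.1]
gripper_width: -0.0
grip_force: 0.0
```

Request:
{"op": "carry_out", "data": {
  "rows": [
    [0,-0.001,0.001,0,0,0,0],
    [0,0,0,0,0,0,0],
    [0,-0.001,0.001,0,0,0,0],
    [0,0,0,0,0,0,0],
    [0,0,0,0,0,0,0],
    [0,0,0,0,0,0,0],
    [0,0,0,0,0,0,0],
    [0,0,0,0,0,0,0],
    [0,0,0,0,0,0,0],
    [0,0,0,0,0,0,0]
  ]
}}

```text
time_s: 6.45
ee_pos: [0.5087, 0.0004, 0.0557]
eef_rot: [-3.142, 0.0, 2.308]
contact_force: [0.6, -0.4, 0.2]
gripper_width: -0.005
grip_force: 0.0
```

```bash
cat >> h.py <<'E'
def st():
    from rig import readout
    s=readout.observe();print(s['time_s'],jig(s['ee_pos']),s['ee_pos'][2].round(4),'Fjig',(J.T@s['contact_force'][:2]).round(1),s['contact_force'][2].round(1));return s
E
python3 - <<'E'
from h import *
st()
from rig import optics
w,_=optics.capture('wrist');t,_=optics.capture('top')
c=cv2.resize(t[225:300,270:370],(400,300),interpolation=cv2.INTER_CUBIC)
o=np.hstack([c,w[180:480,160:560]]);cv2.imwrite('pics/c.png',o)
E
```

```text
6.45 [-47.4  -2.4] 0.0557 Fjig [ 0.6 -0.3] 0.2
```

View pics/c.png

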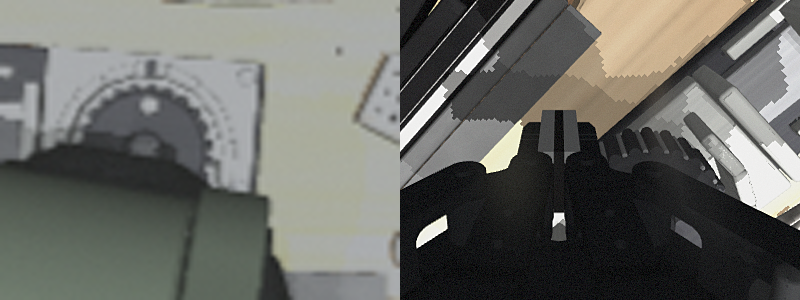

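Request:
{"op": "carry_out", "data": {
  "rows": [
    [0,-0.001,0.001,0,0,0,0],
    [0,0,0,0,0,0,0],
    [0,-0.001,0.001,0,0,0,0],
    [0,0,0,0,0,0,0],
    [0,0,0,0,0,0,0],
    [0,0,0,0,0,0,0],
    [0,0,0,0,0,0,0],
    [0,0,0,0,0,0,0],
    [0,0,0,0,0,0,0],
    [0,0,0,0,0,0,0]
  ]
}}

```text
time_s: 7.8
ee_pos: [0.5108, 0.0004, 0.0555]
eef_rot: [-3.141, -0.001, 2.308]
contact_force: [-5.0, 0.6, 1.2]
gripper_width: 0.0
grip_force: 2.0
```

Request:
{"op": "carry_out", "data": {
  "rows": [
    [0,-0.001,0.001,0,0,0,0],
    [0,0,0,0,0,0,0],
    [0,-0.001,0.001,0,0,0,0],
    [0,0,0,0,0,0,0],
    [0,0,0,0,0,0,0],
    [0,0,0,0,0,0,0],
    [0,0,0,0,0,0,0],
    [0,0,0,0,0,0,0],
    [0,0,0,0,0,0,0],
    [0,0,0,0,0,0,0]
  ]
}}

```text
time_s: 9.05
ee_pos: [0.5113, 0.0007, 0.055]
eef_rot: [-3.138, -0.005, 2.308]
contact_force: [-9.7, 1.9, 3.9]
gripper_width: 0.001
grip_force: 3.8
```

Request:
{"op": "carry_out", "data": {
  "rows": [
    [0,-0.0029,-0.0028,0,0,0,0],
    [0,-0.004,-0.0017,0,0,0,0],
    [0,-0.0041,-0.0011,0,0,0,0],
    [0,-0.0031,-0.0004,0,0,0,0],
    [0,0,0,0,0,0,0],
    [0,0.0012,-0.0139,0,0,0,0],
    [0,0.0259,0.0147,0,0,0,0],
    [0,0.0146,0.0258,0,0,0,0],
    [0,0,0,0,0,0,0],
    [0,0,0,0,0,0,0]
  ]
}}

```text
time_s: 10.3
ee_pos: [0.512, 0.0339, 0.0561]
eef_rot: [3.14, 0.002, 2.308]
contact_force: [0.5, -0.1, -0.0]
gripper_width: 0.004
grip_force: 0.0
```

```bash
cat >> h.py <<'E'
def dot(z):
    from rig import optics
    t,d=optics.capture('top');c=optics.camera_params('top')
    P=cloud(d,c);g=t[240:290,280:335].astype(int)
    # project pixels onto plane z; search bright blobs at r 22.5 from axis
    k=8;big=cv2.resize(t[236:292,276:338],None,fx=k,fy=k,interpolation=cv2.INTER_CUBIC).max(2).astype(np.uint8)
    v,u=np.mgrid[:big.shape[0],:big.shape[1]]
    U=(u+.5)/k-.5+276;V=(v+.5)/k-.5+236
    r=np.stack([U,V,np.ones_like(U)],-1)@np.linalg.inv(c['mtx']).T@c['R'];o=-c['R'].T@c['t']
    W=(o+r*((z-o[2])/r[...,2])[...,None])[...,:2]-O
    q=W@J;rr=np.hypot(q[...,0],q[...,1])*1000;an=np.degrees(np.arctan2(q[...,1],q[...,0]))
    out=[]
    for A in range(-180,180,3):
        m=(abs(rr-22.5)<2)&(abs((an-A+180)%360-180)<5);out.append((int(big[m].mean()),A))
    b=max(out)[1];m=(abs(rr-22.5)<4.5)&(abs((an-b+180)%360-180)<16);w=np.clip(big[m].astype(float)-110,0,None)
    da=(an[m]-b+180)%360-180
    print('dot deg',round(b+(w*da).sum()/w.sum(),1),sorted(out)[-3:],'median',np.median([x[0] for x in out]))
    return t
E
python3 - <<'E'
from h import *
st();t=dot(.044)
cv2.imwrite('pics/d.png',cv2.resize(t[225:300,270:370],(400,300),interpolation=cv2.INTER_CUBIC))
E
```

```text
10.3 [-45.8  31.2] 0.0561 Fjig [ 0.5 -0. ] -0.0
dot deg 31.2 [(167, 27), (174, 33), (176, 30)] median 93.0
```

View pics/d.png

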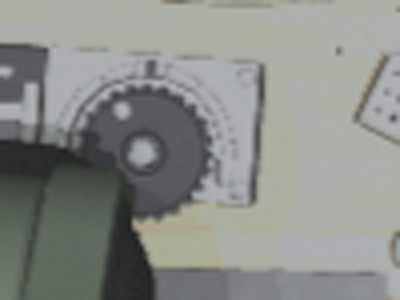

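The dot is now at about +31° (crop (122,110)), so the stroke works. Next is the full cycle.

Request:
{"op": "carry_out", "data": {
  "rows": [
    [0,-0.0139,0.0012,0,0,0,0],
    [0,0,0,0,0,0,0],
    [0,-0.0028,-0.0103,0,0,0,0],
    [0,-0.0061,-0.0086,0,0,0,0],
    [0,-0.0086,-0.0061,0,0,0,0],
    [0,-0.0103,-0.0028,0,0,0,0],
    [0,0,0,0,0,0,0],
    [0,0.0012,-0.0139,0,0,0,0],
    [0,0.0259,0.0147,0,0,0,0],
    [0,0.0146,0.0258,0,0,0,0]
  ]
}}

```text
time_s: 11.6
ee_pos: [0.5109, 0.0334, 0.056]
eef_rot: [-3.142, 0.001, 2.305]
contact_force: [1.3, -0.1, 0.6]
gripper_width: 0.002
grip_force: 0.0
```

```bash
python3 -c "
from h import *
st();dot(.0447)"
```

```text
11.6 [-46.9  30.7] 0.056 Fjig [ 1.3 -0. ] 0.6
dot deg 106.9 [(107, 102), (113, 108), (116, 105)] median 93.0
```

Request:
{"op": "carry_out", "data": {
  "rows": [
    [0,-0.0139,0.0012,0,0,0,0],
    [0,0,0,0,0,0,0],
    [0,-0.0028,-0.0103,0,0,0,0],
    [0,-0.0061,-0.0086,0,0,0,0],
    [0,-0.0086,-0.0061,0,0,0,0],
    [0,-0.0103,-0.0028,0,0,0,0],
    [0,0,0,0,0,0,0],
    [0,0.0012,-0.0139,0,0,0,0],
    [0,0.0259,0.0147,0,0,0,0],
    [0,0.0146,0.0258,0,0,0,0]
  ]
}}

```text
time_s: 12.9
ee_pos: [0.511, 0.0332, 0.0559]
eef_rot: [-3.142, 0.001, 2.305]
contact_force: [0.5, 0.3, -0.5]
gripper_width: -0.002
grip_force: 0.0
```

Request:
{"op": "carry_out", "data": {
  "rows": [
    [0,-0.0139,0.0012,0,0,0,0],
    [0,0,0,0,0,0,0],
    [0,-0.0028,-0.0103,0,0,0,0],
    [0,-0.0061,-0.0086,0,0,0,0],
    [0,-0.0086,-0.0061,0,0,0,0],
    [0,-0.0103,-0.0028,0,0,0,0],
    [0,0,0,0,0,0,0],
    [0,0.0012,-0.0139,0,0,0,0],
    [0,0.0259,0.0147,0,0,0,0],
    [0,0.0146,0.0258,0,0,0,0]
  ]
}}

```text
time_s: 14.15
ee_pos: [0.5111, 0.0331, 0.056]
eef_rot: [3.141, 0.001, 2.305]
contact_force: [0.5, 0.7, -0.4]
gripper_width: -0.0
grip_force: 0.0
```

```bash
python3 -c "
from h import *
st();dot(.046)"
```

```text
14.15 [-46.7  30.4] 0.056 Fjig [0.5 0.8] -0.4
dot deg -99.6 [(169, -96), (173, -102), (176, -99)] median 92.0
```

Request:
{"op": "carry_out", "data": {
  "rows": [
    [0,-0.0139,0.0012,0,0,0,0],
    [0,0,0,0,0,0,0],
    [0,-0.0028,-0.0103,0,0,0,0],
    [0,-0.0061,-0.0086,0,0,0,0],
    [0,-0.0086,-0.0061,0,0,0,0],
    [0,-0.0103,-0.0028,0,0,0,0],
    [0,0,0,0,0,0,0],
    [0,0.0012,-0.0139,0,0,0,0],
    [0,0.0259,0.0147,0,0,0,0],
    [0,0.0146,0.0258,0,0,0,0]
  ]
}}

```text
time_s: 15.45
ee_pos: [0.5111, 0.0332, 0.056]
eef_rot: [3.141, 0.002, 2.305]
contact_force: [0.7, -0.8, 0.4]
gripper_width: 0.004
grip_force: 0.0
```

Request:
{"op": "carry_out", "data": {
  "rows": [
    [0,-0.0139,0.0012,0,0,0,0],
    [0,0,0,0,0,0,0],
    [0,-0.0028,-0.0103,0,0,0,0],
    [0,-0.0061,-0.0086,0,0,0,0],
    [0,-0.0086,-0.0061,0,0,0,0],
    [0,-0.0103,-0.0028,0,0,0,0],
    [0,0,0,0,0,0,0],
    [0,0.0012,-0.0139,0,0,0,0],
    [0,0.0259,0.0147,0,0,0,0],
    [0,0.0146,0.0258,0,0,0,0]
  ]
}}

```text
time_s: 16.7
ee_pos: [0.5113, 0.0331, 0.056]
eef_rot: [3.141, 0.001, 2.305]
contact_force: [0.4, -0.0, 0.2]
gripper_width: -0.001
grip_force: 0.0
```

```bash
python3 -c "
from h import *
st();dot(.0475)"
```

```text
16.7 [-46.5  30.4] 0.056 Fjig [ 0.4 -0. ] 0.2
dot deg 49.8 [(169, 54), (176, 51), (177, 48)] median 93.0
```

Request:
{"op": "carry_out", "data": {
  "rows": [
    [0,-0.0139,0.0012,0,0,0,0],
    [0,0,0,0,0,0,0],
    [0,-0.0028,-0.0103,0,0,0,0],
    [0,-0.0061,-0.0086,0,0,0,0],
    [0,-0.0086,-0.0061,0,0,0,0],
    [0,-0.0103,-0.0028,0,0,0,0],
    [0,0,0,0,0,0,0],
    [0,0.0012,-0.0139,0,0,0,0],
    [0,0.0259,0.0147,0,0,0,0],
    [0,0.0146,0.0258,0,0,0,0]
  ]
}}

```text
time_s: 18.0
ee_pos: [0.5111, 0.0331, 0.056]
eef_rot: [3.141, 0.002, 2.305]
contact_force: [0.4, -0.8, -0.1]
gripper_width: -0.001
grip_force: 0.0
```

Request:
{"op": "carry_out", "data": {
  "rows": [
    [0,-0.0139,0.0012,0,0,0,0],
    [0,0,0,0,0,0,0],
    [0,-0.0028,-0.0103,0,0,0,0],
    [0,-0.0061,-0.0086,0,0,0,0],
    [0,-0.0086,-0.0061,0,0,0,0],
    [0,-0.0103,-0.0028,0,0,0,0],
    [0,0,0,0,0,0,0],
    [0,0.0012,-0.0139,0,0,0,0],
    [0,0.0259,0.0147,0,0,0,0],
    [0,0.0146,0.0258,0,0,0,0]
  ]
}}

```text
time_s: 19.25
ee_pos: [0.5113, 0.0331, 0.056]
eef_rot: [3.141, 0.002, 2.305]
contact_force: [-0.1, -0.4, -0.0]
gripper_width: 0.003
grip_force: 0.0
```

```bash
python3 -c "
from h import *
st();dot(.049)"
```

```text
19.25 [-46.5  30.4] 0.056 Fjig [-0.1 -0.4] -0.0
dot deg -158.8 [(169, -162), (172, -156), (175, -159)] median 92.0
```

Request:
{"op": "carry_out", "data": {
  "rows": [
    [0,-0.0139,0.0012,0,0,0,0],
    [0,0,0,0,0,0,0],
    [0,-0.0028,-0.0103,0,0,0,0],
    [0,-0.0061,-0.0086,0,0,0,0],
    [0,-0.0086,-0.0061,0,0,0,0],
    [0,-0.0103,-0.0028,0,0,0,0],
    [0,0,0,0,0,0,0],
    [0,0.0012,-0.0139,0,0,0,0],
    [0,0.0259,0.0147,0,0,0,0],
    [0,0.0146,0.0258,0,0,0,0]
  ]
}}

```text
time_s: 20.55
ee_pos: [0.5112, 0.0332, 0.056]
eef_rot: [3.141, 0.002, 2.305]
contact_force: [0.4, -1.1, 0.5]
gripper_width: -0.0
grip_force: 0.0
```

```bash
python3 -c "
from h import *
st();dot(.0495)"
```

```text
20.55 [-46.6  30.4] 0.056 Fjig [ 0.5 -1.1] 0.5
dot deg -84.6 [(169, -81), (174, -87), (175, -84)] median 92.0
```

Request:
{"op": "carry_out", "data": {
  "rows": [
    [0,-0.0139,0.0012,0,0,0,0],
    [0,0,0,0,0,0,0],
    [0,-0.0028,-0.0103,0,0,0,0],
    [0,-0.0061,-0.0086,0,0,0,0],
    [0,-0.0086,-0.0061,0,0,0,0],
    [0,-0.0103,-0.0028,0,0,0,0],
    [0,0,0,0,0,0,0],
    [0,0.0012,-0.0139,0,0,0,0],
    [0,0.0259,0.0147,0,0,0,0],
    [0,0.0146,0.0258,0,0,0,0]
  ]
}}

```text
time_s: 21.85
ee_pos: [0.5111, 0.0331, 0.056]
eef_rot: [3.141, 0.002, 2.305]
contact_force: [-0.0, -0.2, -0.0]
gripper_width: 0.001
grip_force: 0.0
```

```bash
python3 -c "
from h import *
st();t=dot(.050)
cv2.imwrite('pics/e.png',cv2.resize(t[225:300,270:370],(800,600),interpolation=cv2.INTER_CUBIC))"
```

```text
21.85 [-46.7  30.4] 0.056 Fjig [-0.  -0.2] -0.0
dot deg -10.2 [(166, -6), (174, -12), (175, -9)] median 92.5
```

View pics/e.png

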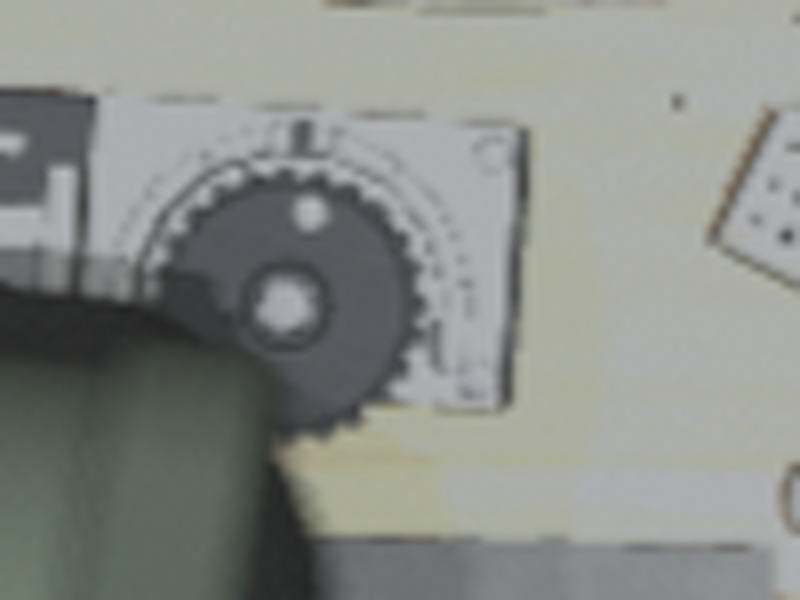

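The dot at (310,212) is about 10° short of the pointer at (303,137), so I'll make one short stroke.

Request:
{"op": "carry_out", "data": {
  "rows": [
    [0,-0.0132,-0.0213,0,0,0,0],
    [0,-0.0037,0.003,0,0,0,0],
    [0,-0.0037,0.003,0,0,0,0],
    [0,0,0,0,0,0,0],
    [0,-0.0022,-0.0022,0,0,0,0],
    [0,-0.0022,-0.0022,0,0,0,0],
    [0,0,0,0,0,0,0],
    [0,0.006,-0.0074,0,0,0,0],
    [0,0,0,0,0,0,0],
    [0,0,0,0,0,0,0]
  ]
}}

```text
time_s: 23.15
ee_pos: [0.504, 0.002, 0.0559]
eef_rot: [3.141, 0.001, 2.308]
contact_force: [0.7, 0.4, 0.3]
gripper_width: 0.0
grip_force: 0.0
```

```bash
python3 -c "
from h import *
st();dot(.050)"
```

```text
23.15 [-52.2  -1.1] 0.0559 Fjig [0.7 0.5] 0.3
dot deg -1.1 [(165, 3), (172, -3), (173, 0)] median 92.0
```

The ring is at -1.1°, about two turns. Now I'll go over to the fence's outer side.

Request:
{"op": "carry_out", "data": {
  "rows": [
    [0,0,0,-0.02,0,0,0],
    [0,0,0,-0.025,0,0,0],
    [0,0.0156,0.0343,0,0,0,0],
    [0,0.0156,0.0343,0,0,0,0],
    [0,0.0156,0.0343,0,0,0,0],
    [0,0.0156,0.0343,0,0,0,0],
    [0,0,0,0,0,0,0],
    [0,0,0,0.02,0,0,0],
    [0,0,0,0.02,0,0,0],
    [0,0,0,0,0,0,0]
  ]
}}

```text
time_s: 24.45
ee_pos: [0.5617, 0.1395, 0.0593]
eef_rot: [-3.138, -0.002, 2.307]
contact_force: [-0.5, -0.5, -0.2]
gripper_width: 0.0
grip_force: 0.0
```

```bash
python3 -c "
from h import *
st();dot(.050)"
```

```text
24.45 [ -1.6 139.2] 0.0593 Fjig [-0.5 -0.6] -0.2
dot deg -1.2 [(177, 3), (184, -3), (186, 0)] median 105.0
```

Request:
{"op": "carry_out", "data": {
  "rows": [
    [0,-0.0045,-0.0045,0,0,0,0],
    [0,-0.0045,-0.0045,0,0,0,0],
    [0,-0.0035,-0.0035,0,0,0,0],
    [0,-0.0035,-0.0035,0,0,0,0],
    [0,-0.0035,-0.0035,0,0,0,0],
    [0,-0.0035,-0.0035,0,0,0,0],
    [0,-0.0035,-0.0035,0,0,0,0],
    [0,-0.0035,-0.0035,0,0,0,0],
    [0,-0.0035,-0.0035,0,0,0,0],
    [0,0,0,0,0,0,0]
  ]
}}

```text
time_s: 25.75
ee_pos: [0.561, 0.0925, 0.0606]
eef_rot: [-3.141, 0.0, 2.307]
contact_force: [0.4, 0.2, 0.2]
gripper_width: -0.002
grip_force: 0.1
```

```bash
python3 -c "
from h import *
st()"
```

```text
25.75 [ 0.2 92.2] 0.0606 Fjig [0.4 0.3] 0.2
```

Request:
{"op": "carry_out", "data": {
  "rows": [
    [0,-0.0023,-0.0023,0,0,0,0],
    [0,-0.0023,-0.0023,0,0,0,0],
    [0,-0.0023,-0.0023,0,0,0,0],
    [0,-0.001,-0.001,0,0,0,0],
    [0,-0.001,-0.001,0,0,0,0],
    [0,0,0,0,0,0,0],
    [0,0,0,0,0,0,0],
    [0,0,0,0,0,0,0],
    [0,0,0,0,0,0,0],
    [0,0,0,0,0,0,0]
  ]
}}

```text
time_s: 27.0
ee_pos: [0.5605, 0.0836, 0.0607]
eef_rot: [3.137, -0.005, 2.31]
contact_force: [-0.0, 10.1, 0.5]
gripper_width: -0.0
grip_force: 5.6
```

```bash
python3 -c "
from h import *
st()
t=dot(.05);cv2.imwrite('pics/f.png',cv2.resize(t[225:300,225:325],(800,600),interpolation=cv2.INTER_CUBIC))"
```

```text
27.0 [ 0.1 83.3] 0.0607 Fjig [-0.5 10.1] 0.5
dot deg -1.2 [(175, 3), (182, -3), (184, 0)] median 97.0
```

View pics/f.png

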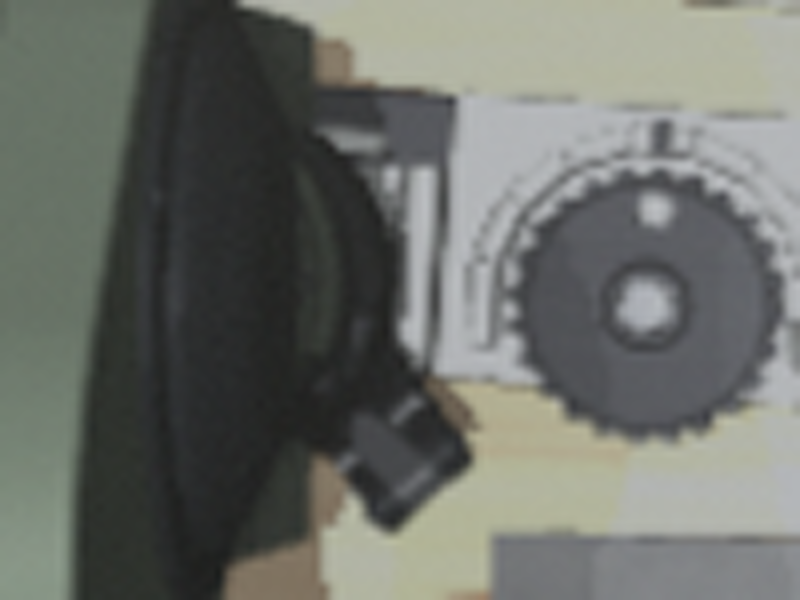

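The fence meets a firm 10 N resistance at the predicted end position. I'll press a bit more, then come clear.

Request:
{"op": "carry_out", "data": {
  "rows": [
    [0,-0.001,-0.001,0,0,0,0],
    [0,-0.001,-0.001,0,0,0,0],
    [0,0,0,0,0,0,0],
    [0,0,0,0,0,0,0],
    [0,0.004,0.004,0,0,0,0],
    [0,0.02,0.02,0,0,0,0],
    [0,0.02,0.02,0,0,0,0],
    [0,0,0,-0.05,0,0,0],
    [0,0,0,-0.06,0,0,0],
    [0,0.04,0.04,-0.02,0,0,0]
  ]
}}

```text
time_s: 28.3
ee_pos: [0.5688, 0.194, 0.1949]
eef_rot: [3.138, 0.005, 2.302]
contact_force: [0.6, 1.6, -0.2]
gripper_width: -0.005
grip_force: 0.0
```

Request:
{"op": "carry_out", "data": {
  "rows": [
    [0,0.04,-0.04,0,0,0,0],
    [0,0.04,-0.04,0,0,0,0],
    [0,0.02,-0.02,0,0,0,0],
    [0,0,0,0,0,0,0],
    [0,0,0,0,0,0,0],
    [0,0,0,0,0,0,0],
    [0,0,0,0,0,0,0],
    [0,0,0,0,0,0,0],
    [0,0,0,0,0,0,0],
    [0,0,0,0,0,0,0]
  ]
}}

```text
time_s: 29.55
ee_pos: [0.4249, 0.2033, 0.1907]
eef_rot: [-3.142, 0.0, 2.308]
contact_force: [-0.2, 0.6, -0.5]
gripper_width: 0.001
grip_force: 0.0
```

```bash
python3 -c "
from h import *
st()
t=dot(.05);cv2.imwrite('pics/g.png',cv2.resize(t[225:300,225:325],(800,600),interpolation=cv2.INTER_CUBIC))"
```

```text
29.55 [-141.4  196. ] 0.1907 Fjig [-0.2  0.5] -0.5
dot deg -1.1 [(167, 3), (174, -3), (175, 0)] median 99.0
```

View pics/g.png

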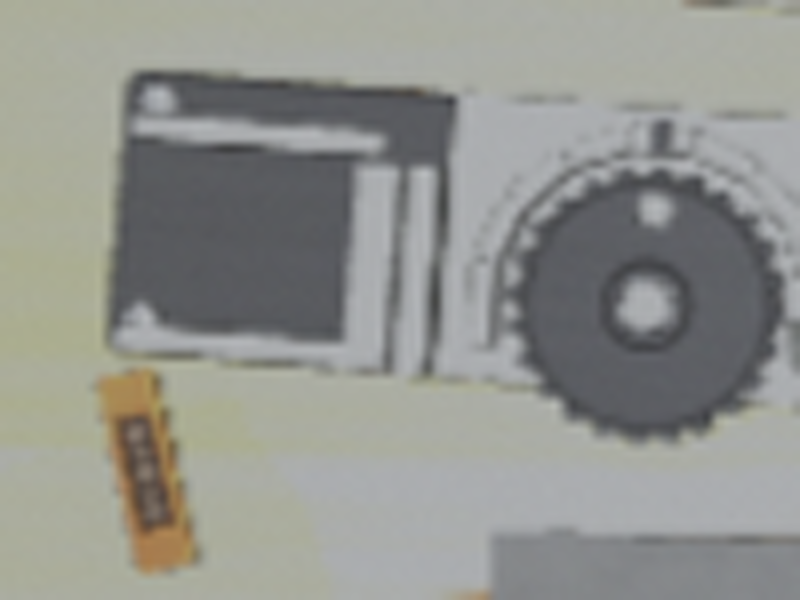

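The dot at (655,210) is under the pointer, the fence at (355–403) stands against the stop plate, and the gauge has not moved. I'll check the fence position numerically and hand in.

```bash
python3 -c "
from h import *
c=dict(np.load('topc.npz'))
for x in(355,403): print(jig(ray(c,x/8+225-.44,250/8+225-.44,.057)))
print(jig(ray(c,410/8+225-.44,250/8+225-.44,.044)))
from rig import arm
print(arm.close_job())"
```

```text
[ 8.1 68.7]
[ 8.9 57.5]
[ 9.1 57.3]
the job is handed in; nothing more can be done
None
```

The job is done and handed in at about 30 s: the lock ring was rolled two turns anticlockwise, with its dot about 1° short of the pointer, the fence was pushed home against the stop plate, the arm is clear, and I saw no loose part moved, though I only re-checked the gauge and the block at the end.

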